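# Fit the keyed arbor into the grinding wheel and hold it home

## Task

Take the keyed arbor (the one with the key along its shaft and the nose on its flange) out of the wooden rack, put it into the bore of the grinding wheel lying on its stand, turn it until the key slips into the keyway, and push it fully home against the ejector spring until its flange sits on the hub. Finish while holding it pushed down there, ready for the locking screw: the spring throws it out again if you let go. Leave the plain arbor, the chuck, the screwdriver and the spanner where they are.

Things in the scene. Friction and masses are not known exactly. Their poses are not given: they have to be found in the camera images.
- arbor: the keyed steel arbor, about 0.4 kg, upright in a rack socket, flange on the rack's top. Origin: centre of its lower end, z up. Upwards: shaft of 22 mm diameter, 0 to 40 mm (lowest 4 mm tapered to 14 mm); flange of 50 mm diameter, 40 to 48 mm; flat head 48 to 86 mm, 32 mm along x, 16 mm along y. A nose on the flange above the key, 10 mm wide, to x = 33 mm, shows the key's direction
- arbor_shoulder (a point): on the arbor's axis at the underside of its flange, 40 mm above its lower end; axes as the arbor's. The key stands on the shaft towards +x: 8 mm wide, reaching 17 mm from the axis, from here down 26 mm; the lowest 14 mm of the shaft is a round pilot without key
- arbor_grip (a point): on the arbor's axis in its flat head, 72 mm above its lower end and 14 mm below its top: a good height to grip; axes as the arbor's (grip across y, the 16 mm)
- hub: fixed stand with a grey abrasive wheel lying flat; origin at the centre of its foot on the bench, z up. Wheel 200 mm in diameter, top at 72 mm; aluminium clamp ring of 90 mm diameter, top at 84 mm, with a small dark screw head at +x; inside it a steel bush of 52 mm diameter, top at 85 mm, with an upright bore of 24 mm diameter, 44 mm deep, and a keyway down its whole length
- hub_mouth (a point): centre of the bore's mouth, level with the bush's top; axes as the hub's. Keyway 10.5 mm wide, to 18.5 mm from the axis, open at the top. It points along +x only to within 0.35 rad either way, each time different: see it from above, or with the pilot in the bore rest the key on the bush (flange 26 mm above it) and turn the arbor till it drops. Play 0.07 rad either way
- ejector (a joint): travel (m) of the sprung brass ejector in the bore: 0 at rest (its top 32 mm below the mouth), growing as it is pushed down; about 0.008 when the arbor's flange sits on the bush. It pushes up with 6 N at rest and 11.4 N at 0.008, more than the arbor weighs
- rack: fixed wooden block, 190 mm along its x, 80 mm along y, 50 mm high, origin at the centre of its underside; two round sockets of 38 mm diameter and 46 mm depth at x = -50 and +50 mm, an arbor in each
- plain_arbor: the other steel arbor in the rack: same size, without key and nose; origin at its lower end; to be left alone
- chuck: round dark steel drill chuck, 76 mm in diameter, 43 mm high, standing on the bench beyond the work; origin at the centre of its underside; to be left alone
- screwdriver: screwdriver with a black handle lying on the bench; to be left alone
- spanner: steel spanner lying on the bench; to be left alone
Things that resemble listed ones, but are neither listed nor needed, are in the scene too. What is shaped like the arbor but orange is not meant.

How it is judged:
By the outcome, as a careful person would: the job done as asked, in the order asked, and still so for the second after the job is handed in, while the arm keeps its last pose, push and grip.
It also fails if it takes over 54 s, if anything falls off the work surface, if the arm or the gripper's body presses on something with over 40 N, if the wrist force passes 120 N, or if a joint passes its speed limit or range.

## Robot

A 6-joint arm with a two-finger parallel gripper is mounted at the origin on the work surface. World frame = base frame: x ahead of the robot, y to its left, z up, the work surface at z = 0. Lengths are in m, angles in rad, forces in N, time in s.
With the tool pointing down it reaches from about 0.2 to 0.875 m from the base axis. Payload 3.4 kg.
Tool frame: the origin (TCP) lies between the finger pads; the fingertips stand 22 mm ahead of it and the grasp point (between the pads) lies 3 mm ahead of it; z points along the fingers, y is the direction in which the jaws open and shut (so a half turn about z gives the same grasp; the last joint's range is limited). The gripper opens to 94 mm and grips with 3 to 60 N. Pads are 16 mm wide; open, the fingers measure 119 mm over their backs; the gripper's body (75 mm by 177 mm) begins 78 mm behind the grasp point.
Start: joints at [-1.41, 0.276, 1.505, -0, 1.361, -0.121], TCP at [0.16, -0.552, 0.227] pointing down, gripper open.
Joint ranges: [-2.89, 2.89], [-0.75, 2.08], [0.22, 2.7], [-1.18, 4.32], [0.11, 2.71], [-2.7, 2.7]. Speed limits (rad/s): [2.57, 2.57, 3.14, 3.14, 3.14, 3.14].

## Interface

Orientations are given as a unit quaternion [x, y, z, w].
In Python, from plant import * gives the robot as it stands.
- The arm moves only by the tool arm_command, never from a script. Its argument "rows" is one flat list of numbers, 7 for each row, row after row: the opening, from 0 (shut) to 1 (fully open), then the shift along the tool's x, y, z in mm, then the turn, a rotation vector about the tool's x, y, z in degrees. In form: [gripper, dx, dy, dz, ax, ay, az, gripper, dx, dy, dz, ax, ay, az, ...]. A call has exactly 5 rows; each row is the pose to reach, as a shift and turn from the pose commanded when the call began, along the tool's axes at that moment; what a row does not reach only later rows make up. A row lasts 1/12 s, in which the tool goes at most 41.7 mm and 7.16 degrees, less where a joint would pass 70% of its speed; a pose out of reach is approached as far as the arm can. A call with a gripper value outside its range is refused whole. The fingers move at their own pace and stop on an object; the grip force is fixed at half the most. Time passes only in rows, so rows that repeat a pose let the fingers close, or fill a call up. It gives the time, the measured TCP pose, the force and the opening at its end, in the units of the state.
- read_state(): the state, without advancing time (a new reading comes with each control period).
- snapshot(name): name is "side" or "top"; returns a dict with "pixels" (400x640x3 uint8, blue, green, red), "vertical_fov" (degrees; the focal length in pixels is half the picture's height over the tangent of half this angle, whatever the lens; pixels are square), "cx", "cy" (the principal point, pixels), "position" and "rotation" of the camera in the world. Camera axes: x right, y up, looking along -z (the intrinsics and any distortion apply to the point x, -y, -z); pixel columns grow to the right and rows downward; lengths in m; the calibration is good to about 2 mm. A picture is of the moment at which its call begins. There is no depth.
- close_job(): hands the job in, once; it reports no verdict.
Trained networks look in a picture, given as the dict that the camera call returned (one of the last four; its "shot" number tells which), for a name from the list of things; names that differ only in an ending like _2 or _b are one class to them, and where a whole thing is asked for, a point or a joint stands for the part that bears it (a point fixed in the world has none). Each returns a list of dicts, best first, with "confidence" (0 to 1); they miss things now and then, are a little off and sometimes report something else, mostly with a low value. They report only what shows in the picture. A call takes as long as a camera call. They do not tell look-alikes from the thing itself.
- look_for(picture, label): "point" ([x, y, z] in m, in world coordinates, good to about 4 mm: the middle of the surface that is visible of it).
The state is a dict: "clock": time; "joints": joint angles; "qd": joint speeds; "joint_torque": joint torques, N m; "tool_pos": TCP position; "orientation": TCP orientation; "ft_force": force on the tool from outside, world axes, zero at the start; "torque": the same for the moment, N m; "width": opening from 0.0 (shut) to 1.0 (fully open).
Only numpy, scipy, OpenCV 4.12 (cv2) and the standard library are available. Lean on these libraries where they do the work, as an engineer would, in place of code of your own. Each camera call takes 0.05 s, during which the arm holds its last target.

## Working session

There is one attempt and no reset: what is moved stays moved. The work goes in short steps, Python scripts to look and compute and a tool call to move; the robot and the scene stay as the last step left them, time stands still between calls to the robot, and variables do not carry over. Pictures are saved under pics/ and viewed, and the job is handed in when it is done.

Besides the shell and the picture viewer there is one more tool, called after "Request:" as name(argument=value, ...), one argument or row to a line, values as JSON. arm_command: Moves the arm, as the interface text tells. Its arguments: {"type":"object","properties":{"rows":{"type":"array"}},"required":["rows"]}

```bash
ls; mkdir -p pics
python3 - <<'E'
from plant import *
import cv2
print(read_state())
for n in("top","side"):
    s=snapshot(n); cv2.imwrite(f"pics/{n}0.png",s["pixels"]); print(n,{k:v for k,v in s.items() if k!="pixels"})
    for l in ("arbor","hub","rack","plain_arbor","chuck"):
        print(l,[(d["point"],d["confidence"]) for d in look_for(s,l)][:4])
E
```

```text
pics
{'clock': 0.0, 'joints': array([-1.40998526e+00,  2.76582313e-01,  1.50612213e+00, -1.70898232e-05,
        1.36071064e+00, -1.21024210e-01]), 'qd': array([ 0.00194501,  0.00013924,  0.00020012,  0.00020702, -0.00099073,
        0.00115743]), 'joint_torque': array([ 4.93263269e-05, -4.04571033e+01, -2.37223220e+01,  7.02362624e-02,
        3.47355846e-02, -1.58069502e-04]), 'tool_pos': array([ 0.15980748, -0.5517886 ,  0.22661634]), 'orientation': array([ 9.90086867e-01,  1.40453428e-01, -2.64797396e-05, -9.10868070e-04]), 'ft_force': array([-0.41984255, -0.30768805,  0.44907073]), 'torque': array([0.01323504, 0.0099102 , 0.04061377]), 'width': 1.0000574596306477}
top {'vertical_fov': 43.15530385788381, 'cx': 313.6774269363596, 'cy': 194.30275563603215, 'position': array([0.42174697, 0.02362087, 1.33237881]), 'rotation': array([-0.02691841,  0.04274833,  0.71518454, -0.69710763]), 'shot': 1}
arbor [([0.4482, -0.2696, 0.0432], 0.8), ([0.4578, -0.1664, 0.0624], 0.64), ([0.3453, -0.1209, 0.0478], 0.52)]
hub [([0.5776, 0.1709, 0.0701], 0.87)]
rack [([0.5096, -0.1587, 0.0506], 0.62)]
plain_arbor [([0.5546, -0.1581, 0.0617], 0.69)]
chuck [([0.7379, -0.0562, 0.0453], 0.7), ([0.4574, -0.1634, 0.0596], 0.64)]
side {'vertical_fov': 56.31116303896804, 'cx': 319.34685900348074, 'cy': 202.69822891812376, 'position': array([ 0.50629726, -0.64526119,  0.86688864]), 'rotation': array([ 0.33842644, -0.01328393, -0.04006343,  0.94004574]), 'shot': 2}
arbor [([0.4503, -0.2786, 0.0471], 0.97), ([0.4615, -0.1772, 0.06], 0.87), ([0.3488, -0.1274, 0.049], 0.81)]
hub [([0.5762, 0.143, 0.0701], 0.93)]
rack [([0.5089, -0.1904, 0.0489], 0.57)]
plain_arbor [([0.5618, -0.167, 0.0656], 0.72)]
chuck [([0.7394, -0.0701, 0.0398], 0.65)]
```

View pics/top0.png

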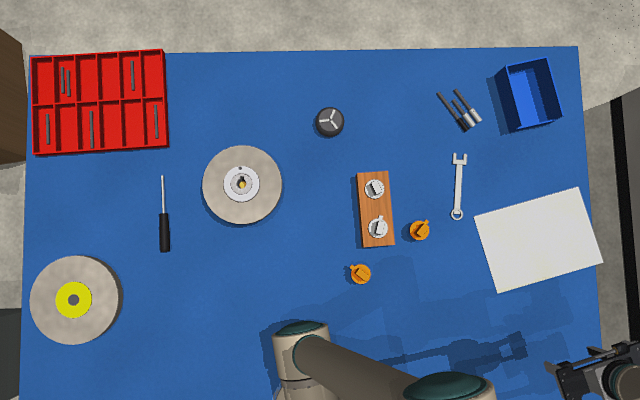

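View pics/side0.png

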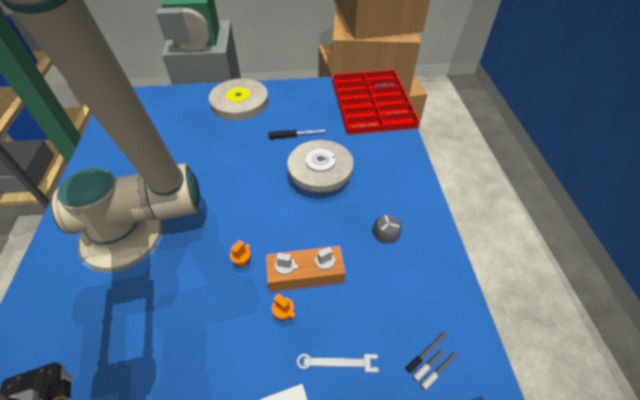

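Run:
```python
import cv2,numpy as np
t=cv2.imread("pics/top0.png"); s=cv2.imread("pics/side0.png")
a=cv2.resize(t[160:260,340:440],(400,400),interpolation=cv2.INTER_CUBIC)
b=cv2.resize(t[155:215,210:270],(400,400),interpolation=cv2.INTER_CUBIC)
cv2.imwrite("pics/c1.png",np.hstack([a,b]))
c=cv2.resize(s[235:295,260:350],(600,400),interpolation=cv2.INTER_CUBIC)
cv2.imwrite("pics/c2.png",c)
```

```text
(no output)
```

View pics/c1.png

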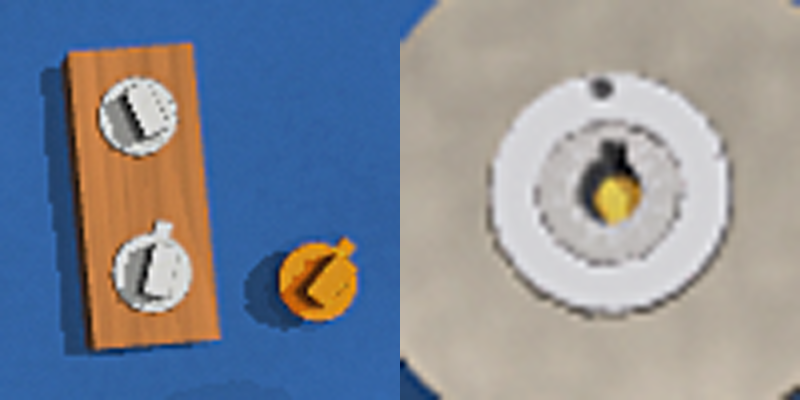

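View pics/c2.png

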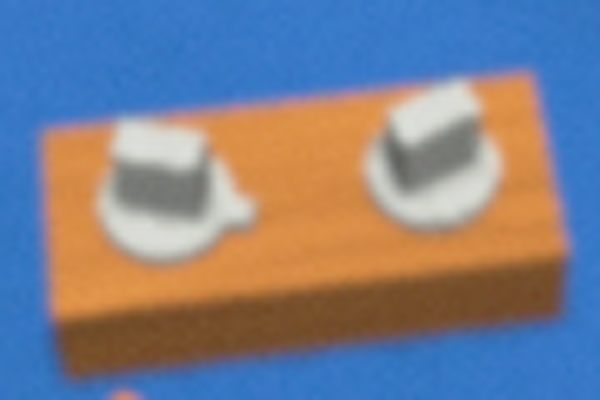

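```bash
cat > h.py <<'E'
import numpy as np,cv2
from scipy.spatial.transform import Rotation as R
TOP=dict(fov=43.15530385788381,cx=313.6774269363596,cy=194.30275563603215,p=np.array([0.42174697,0.02362087,1.33237881]),q=[-0.02691841,0.04274833,0.71518454,-0.69710763])
SIDE=dict(fov=56.31116303896804,cx=319.34685900348074,cy=202.69822891812376,p=np.array([0.50629726,-0.64526119,0.86688864]),q=[0.33842644,-0.01328393,-0.04006343,0.94004574])
def f(c): return 200/np.tan(np.radians(c['fov']/2))
def proj(c,P):
    d=R.from_quat(c['q']).inv().apply(np.atleast_2d(P)-c['p'])
    return np.c_[c['cx']+f(c)*d[:,0]/-d[:,2], c['cy']-f(c)*d[:,1]/-d[:,2]]
def back(c,uv,z):
    uv=np.atleast_2d(uv); d=np.c_[(uv[:,0]-c['cx'])/f(c),-(uv[:,1]-c['cy'])/f(c),-np.ones(len(uv))]
    d=R.from_quat(c['q']).apply(d); return c['p']+d*((z-c['p'][2])/d[:,2])[:,None]
E
python3 - <<'E'
from h import *
t=cv2.imread("pics/top0.png"); s=cv2.imread("pics/side0.png")
def blobs(img,x0,x1,y0,y1,cond):
    m=np.zeros(img.shape[:2],np.uint8); sub=img[y0:y1,x0:x1].astype(int)
    m[y0:y1,x0:x1]=cond(sub)
    n,l,st,c=cv2.connectedComponentsWithStats(m)
    return m,l,st,c
light=lambda a:((a.max(2)-a.min(2)<35)&(a.min(2)>135))
for nm,img,c,box in (("top",t,TOP,(355,400,165,250)),("side",s,SIDE,(265,350,240,290))):
    m,l,st,cc=blobs(img,*box,light)
    for i in range(1,len(st)):
        if st[i,4]>30: print(nm,st[i],cc[i],back(c,cc[i],.058))
# clamp ring top
m,l,st,cc=blobs(t,210,275,150,220,lambda a:(a.max(2)-a.min(2)<18)&(a.min(2)>195))
for i in range(1,len(st)):
    if st[i,4]>100:
        k,_=cv2.findContours((l==i).astype(np.uint8),cv2.RETR_EXTERNAL,cv2.CHAIN_APPROX_NONE)
        e=cv2.fitEllipse(k[0]); print("ring",st[i],e,back(TOP,e[0],.084))
m,l,st,cc=blobs(t,195,290,140,230,lambda a:~((a[...,0]-a[...,2])>40))
i=1+np.argmax(st[1:,4]); k,_=cv2.findContours((l==i).astype(np.uint8),cv2.RETR_EXTERNAL,cv2.CHAIN_APPROX_NONE)
e=cv2.fitEllipse(k[0]); print("wheel",st[i],e,back(TOP,e[0],.072))
print(back(TOP,[[238.5,167.5],[378,228],[381,216]],.084))
E
```

```text
top [365 179  19  20 223] [374.8161435  188.26008969] [[ 0.55902591 -0.16246718  0.058     ]]
top [368 215  20  23 255] [378.41568627 227.00392157] [[ 0.4605006  -0.16777644  0.058     ]]
side [318 247  13  10  85] [324.55294118 251.49411765] [[ 0.56059281 -0.13957295  0.058     ]]
side [275 252  23  22 254] [284.77165354 263.56692913] [[ 0.45919471 -0.16599639  0.058     ]]
side [315 256  19  13 142] [324.80985915 263.07746479] [[ 0.5580954  -0.17309774  0.058     ]]
ring [224 166  35  35 569] ((240.96151733398438, 183.5087432861328), (33.415550231933594, 34.6240119934082), 83.76738739013672) [[0.57615022 0.17351194 0.084     ]]
wheel [ 202  145   81   80 5020] ((241.76368713378906, 184.4381866455078), (78.75751495361328, 79.35173797607422), 80.3980484008789) [[0.57524408 0.17298096 0.072     ]]
[[ 0.61638133  0.17911256  0.084     ]
 [ 0.45728018 -0.16274487  0.084     ]
 [ 0.48674785 -0.17136114  0.084     ]]
```

```bash
cat > ov.py <<'E'
from h import *
def circ(x,y,z,r): a=np.linspace(0,2*np.pi,60); return np.c_[x+r*np.cos(a),y+r*np.sin(a),0*a+z]
def loc(x,y,yaw,pts): 
    p=np.array(pts,float); return R.from_euler('z',yaw).apply(p)+[x,y,0]
def arbor(x,y,yaw,z0=.01):
    hd=[[16,8],[-16,8],[-16,-8],[16,-8],[16,8]]
    return [circ(x,y,z0+.048,.025),circ(x,y,z0+.040,.025)]+[loc(x,y,yaw,[[a/1e3,b/1e3,z0+h] for a,b in hd]) for h in(.048,.086)]+[loc(x,y,yaw,[[.024,.005,z0+.048],[.033,.005,z0+.048],[.033,-.005,z0+.048],[.024,-.005,z0+.048]])]
def hub(x,y,yaw,kyaw):
    k=[[.011,.00525],[.0185,.00525],[.0185,-.00525],[.011,-.00525]]
    return [circ(x,y,.072,.1),circ(x,y,.084,.045),circ(x,y,.085,.026),circ(x,y,.085,.012),loc(x,y,kyaw,[[a,b,.085] for a,b in k])]
def rack(x,y,yaw):
    q=[[.095,.04],[-.095,.04],[-.095,-.04],[.095,-.04],[.095,.04]]
    return [loc(x,y,yaw,[[a,b,.05] for a,b in q])]+[circ(*loc(x,y,yaw,[[s,0,0]])[0][:2],.05,.019) for s in(-.05,.05)]
def draw(img,c,polys,box,k,name,col=(0,0,255)):
    x0,x1,y0,y1=box
    o=cv2.resize(img[y0:y1,x0:x1],None,fx=k,fy=k,interpolation=cv2.INTER_CUBIC)
    for p in polys:
        u=(proj(c,p)-[x0,y0]+.5)*k
        cv2.polylines(o,[np.round(u*8).astype(np.int32)],False,col,1,cv2.LINE_AA,3)
    cv2.imwrite(name,o); return o
E
python3 - <<'E'
from ov import *
t=cv2.imread("pics/top0.png"); s=cv2.imread("pics/side0.png")
k1=back(TOP,[[361.5-.0,170.6],[387,170],[394,245],[363,247]],.05);print(k1)
A=arbor(.4585,-.1655,-.28);H=hub(.576,.173,.12,.0);
a=draw(t,TOP,A,(355,405,205,245),8,"pics/o1.png")
b=draw(s,SIDE,A,(265,315,240,280),8,"pics/o2.png")
d=draw(t,TOP,H,(220,265,160,205),8,"pics/o3.png")
e=draw(s,SIDE,H,(290,350,140,180),6,"pics/o4.png")
e=cv2.resize(e,(400,267))
g=np.zeros((360,800,3),np.uint8); g[:,:360]=d; g[:267,400:]=e
cv2.imwrite("pics/oA.png",np.hstack([a,b])); cv2.imwrite("pics/oB.png",g)
E
```

```text
[[ 0.60627985 -0.13114254  0.05      ]
 [ 0.60628933 -0.19683465  0.05      ]
 [ 0.41424938 -0.20675308  0.05      ]
 [ 0.41131945 -0.12792432  0.05      ]]
```

View pics/oA.png

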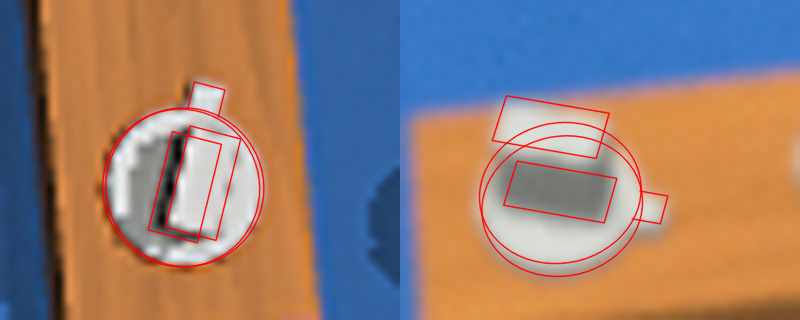

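View pics/oB.png

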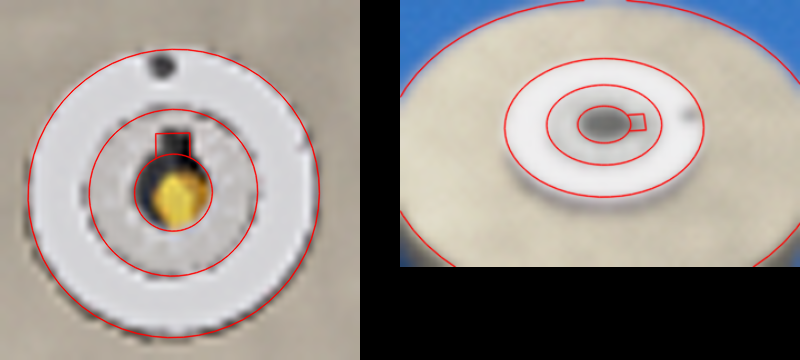

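```bash
cat > go.py <<'E'
from h import *
from plant import read_state
import sys
x,y,z,yaw=map(float,sys.argv[1:5])
s=read_state(); q=R.from_quat(s['orientation'])
T=R.from_euler('z',yaw)*R.from_euler('x',np.pi)
print("t",round(s['clock'],2),"pos",s['tool_pos'].round(4),"F",s['ft_force'].round(1),"w",round(s['width'],3),"j",s['joints'].round(2))
print("yaw",np.arctan2(*q.as_matrix()[[1,0],0]),"mm",(q.inv().apply(np.array([x,y,z])-s['tool_pos'])*1e3).round(1),"deg",np.degrees((q.inv()*T).as_rotvec()).round(2))
E
python3 go.py .4583 -.166 .16 -.28
```

```text
t 0.6 pos [ 0.1599 -0.5524  0.2275] F [-0.1 -1.1  0. ] w 1.001 j [-1.41  0.28  1.5   0.    1.36 -0.12]
yaw 0.28183533962419144 mm [ 394.1 -288.1   67.5] deg [ 1.000e-02 -0.000e+00  3.219e+01]
```

Request:
arm_command(
  rows=[0.6,33,-24,2,0,0,3,0.6,66,-48,4,0,0,6,0.6,99,-72,6,0,0,9,0.6,132,-96,8,0,0,12,0.6,165,-120,10,0,0,15],
)

```text
clock: 1.02
tool_pos: [0.2857, -0.3897, 0.2175]
orientation: [1.0, 0.008, 0.0, 0.0]
ft_force: [1.3, -0.2, 0.3]
width: 0.679
```

```bash
python3 go.py .4583 -.166 .16 -.28
```

```text
t 1.02 pos [ 0.2857 -0.3897  0.2175] F [ 1.3 -0.2  0.3] w 0.679 j [-1.08  0.14  1.71  0.    1.29  0.47]
yaw 0.016487556734579575 mm [ 176.2 -220.8   57.5] deg [ 0.02 -0.03 16.99]
```

Request:
arm_command(
  rows=[0.6,25,-32,4,0,0,3,0.6,50,-63,8,0,0,6,0.6,75,-95,12,0,0,9,0.6,100,-127,16,0,0,12,0.6,125,-158,20,0,0,15],
)

```text
clock: 1.43
tool_pos: [0.4076, -0.2289, 0.1976]
orientation: [0.993, -0.122, 0.0, 0.0]
ft_force: [0.1, 0.3, 0.3]
width: 0.598
```

```bash
python3 go.py .4583 -.166 .16 -.28
```

```text
t 1.43 pos [ 0.4076 -0.2289  0.1976] F [0.1 0.3 0.3] w 0.598 j [-0.66  0.13  1.77 -0.    1.24  1.15]
yaw -0.24455559794270884 mm [ 33.9 -73.3  37.6] deg [ 0.02 -0.05  2.03]
```

Request:
arm_command(
  rows=[0.6,11,-24,8,0,0,1,0.6,23,-49,16,0,0,2,0.6,34,-73,24,0,0,2,0.6,34,-73.3,34,0,0,2,0.6,34,-73.3,37.6,0,0,2],
)

```text
clock: 1.85
tool_pos: [0.4571, -0.1665, 0.1586]
orientation: [0.991, -0.136, -0.001, -0.0]
ft_force: [-0.7, -0.2, 0.9]
width: 0.598
```

```bash
python3 go.py .4583 -.166 .085 -.28
python3 - <<'E'
from plant import *; from ov import *
s=snapshot("side");t=snapshot("top")
cv2.imwrite("pics/s1.png",s["pixels"]); cv2.imwrite("pics/t1.png",t["pixels"])
A=arbor(.4585,-.1655,-.28)
a=draw(s["pixels"],SIDE,[],(235,335,190,290),4,"pics/x.png")
b=draw(t["pixels"],TOP,[],(330,430,180,280),4,"pics/x2.png")
cv2.imwrite("pics/m1.png",np.hstack([a,b]))
E
```

```text
t 1.85 pos [ 0.4571 -0.1665  0.1586] F [-0.7 -0.2  0.9] w 0.598 j [-0.49  0.2   1.8  -0.    1.15  1.35]
yaw -0.27368123542803047 mm [ 1.2 -0.8 73.6] deg [0.   0.12 0.36]
```

View pics/m1.png

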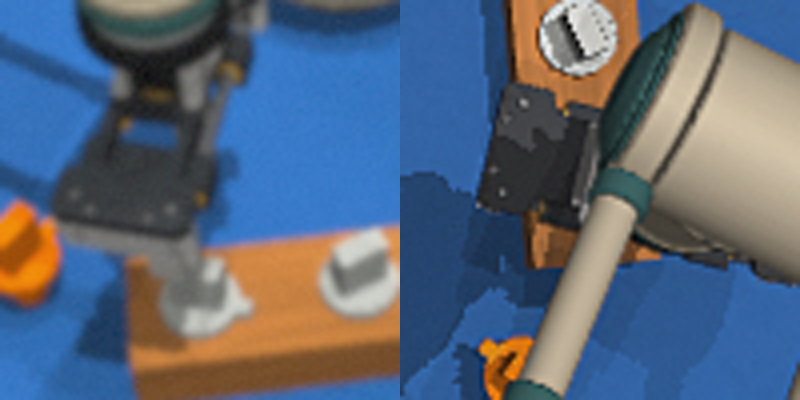

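Request:
arm_command(
  rows=[0.6,1,-0.8,15,0,0,0.4,0.6,1.2,-0.8,30,0,0,0.4,0.6,1.2,-0.8,45,0,0,0.4,0.6,1.2,-0.8,60,0,0,0.4,0.6,1.2,-0.8,73,0,0,0.4],
)

```text
clock: 2.37
tool_pos: [0.4582, -0.1688, 0.0867]
orientation: [0.99, -0.142, 0.0, 0.0]
ft_force: [0.5, 0.6, -1.4]
width: 0.599
```

```bash
python3 go.py .4583 -.166 .085 -.28
python3 - <<'E'
from plant import *; from ov import *
s=snapshot("side")
draw(s["pixels"],SIDE,[],(245,335,215,285),8,"pics/m2.png")
E
```

```text
t 2.37 pos [ 0.4582 -0.1688  0.0867] F [ 0.5  0.6 -1.4] w 0.599 j [-0.5   0.27  1.9  -0.    0.97  1.36]
yaw -0.28585841718443517 mm [-0.7 -2.7  1.7] deg [ 0.04 -0.03 -0.34]
```

View pics/m2.png

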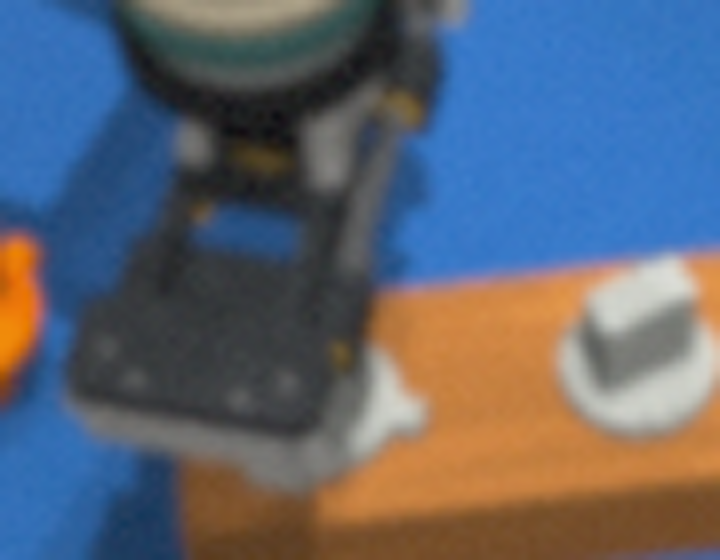

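Request:
arm_command(
  rows=[0.6,0,-1.5,1.5,0,0,0,0,0,-1.5,1.5,0,0,0,0,0,-1.5,1.5,0,0,0,0,0,-1.5,1.5,0,0,0,0,0,-1.5,1.5,0,0,0],
)

```text
clock: 2.83
tool_pos: [0.4597, -0.1662, 0.0862]
orientation: [0.99, -0.141, 0.001, 0.0]
ft_force: [0.2, 0.5, -0.2]
width: 0.354
```

Request:
arm_command(
  rows=[0,0,0,0,0,0,0,0,0,0,0,0,0,0,0,0,0,0,0,0,0,0,0,0,0,0,0,0,0,0,0,0,0,0,0],
)

```text
clock: 3.25
tool_pos: [0.4592, -0.1662, 0.0857]
orientation: [0.99, -0.141, 0.0, 0.0]
ft_force: [-1.4, -2.5, 3.1]
width: 0.17
```

```bash
python3 go.py .4583 -.166 .085 -.28
python3 - <<'E'
from plant import *
s=read_state();print(s['torque'],s['ft_force'])
E
```

```text
t 3.25 pos [ 0.4592 -0.1662  0.0857] F [-1.4 -2.5  3.1] w 0.17 j [-0.49  0.27  1.9  -0.    0.97  1.37]
yaw -0.28327958028883904 mm [-1.   0.1  0.7] deg [ 0.05 -0.02 -0.19]
[-0.20021168  0.191226    0.00604967] [-1.35949001 -2.49138333  3.06376593]
```

Request:
arm_command(
  rows=[0,0,0,-10,0,0,0,0,0,0,-25,0,0,0,0,0,0,-45,0,0,0,0,0,0,-65,0,0,0,0,0,0,-85,0,0,0],
)

```text
clock: 3.67
tool_pos: [0.4583, -0.165, 0.17]
orientation: [0.99, -0.141, -0.001, -0.001]
ft_force: [0.4, -0.2, -4.2]
width: 0.171
```

Request:
arm_command(
  rows=[0,0,0,-20,0,0,0,0,0,0,-30,0,0,0,0,0,0,-30,0,0,0,0,0,0,-30,0,0,0,0,0,0,-30,0,0,0],
)

```text
clock: 4.08
tool_pos: [0.4582, -0.1652, 0.1987]
orientation: [0.99, -0.141, -0.002, -0.001]
ft_force: [-0.6, 0.3, -3.3]
width: 0.17
```

```bash
python3 go.py .576 .173 .20 0
python3 - <<'E'
from plant import *; from ov import *
s=snapshot("side")
draw(s["pixels"],SIDE,[],(245,335,185,285),6,"pics/m3.png")
E
```

```text
t 4.08 pos [ 0.4582 -0.1652  0.1987] F [-0.6  0.3 -3.3] w 0.17 j [-0.49  0.16  1.73  0.    1.25  1.37]
yaw -0.2837083193094402 mm [  18.5 -357.7   -1.1] deg [ -0.07   0.18 -16.26]
```

View pics/m3.png

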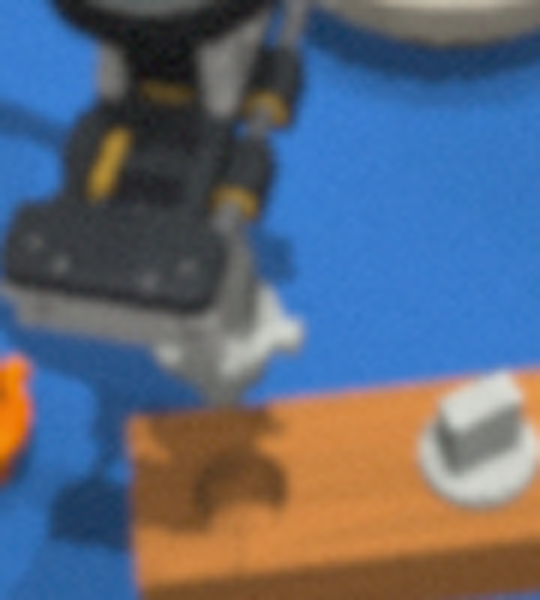

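Request:
arm_command(
  rows=[0,2,-30,0,0,0,-2,0,4,-65,0,0,0,-4,0,6,-105,0,0,0,-6,0,8,-145,0,0,0,-8,0,10,-180,0,0,0,-10],
)

```text
clock: 4.55
tool_pos: [0.5188, 0.0065, 0.1989]
orientation: [0.999, -0.054, -0.001, -0.0]
ft_force: [1.3, -0.8, -3.6]
width: 0.167
```

```bash
python3 go.py .576 .173 .20 0
```

```text
t 4.55 pos [0.5188 0.0065 0.1989] F [ 1.3 -0.8 -3.6] w 0.167 j [-0.12  0.21  1.67  0.    1.27  1.56]
yaw -0.10764782334938156 mm [  39.  -171.7   -1.1] deg [-0.05  0.14 -6.17]
```

Request:
arm_command(
  rows=[0,9,-40,0,0,0,-2,0,18,-80,0,0,0,-4,0,28,-120,0,0,0,-6,0,36,-155,0,0,0,-6.2,0,39,-171.7,0,0,0,-6.2],
)

```text
clock: 4.97
tool_pos: [0.5774, 0.1753, 0.1984]
orientation: [1.0, 0.001, -0.001, -0.001]
ft_force: [0.7, -0.2, -3.7]
width: 0.169
```

```bash
python3 go.py .576 .173 .20 0
python3 - <<'E'
from plant import *; from ov import *
s=snapshot("side"); t=snapshot("top"); cv2.imwrite("pics/s4.png",s["pixels"]); cv2.imwrite("pics/t4.png",t["pixels"])
p=read_state()['tool_pos']
x,y=p[:2]
P=arbor(x,y,0,p[2]-.0757)+hub(.576,.173,0,0)
P+=[circ(x,y,p[2]-.0757,.007),circ(x,y,p[2]-.0757+.004,.011)]
a=draw(s["pixels"],SIDE,[],(280,360,100,180),5,"pics/m4.png")
b=draw(s["pixels"],SIDE,P,(280,360,100,180),5,"pics/m4b.png")
cv2.imwrite("pics/m4.png",np.hstack([a,b]))
E
```

```text
t 4.97 pos [0.5774 0.1753 0.1984] F [ 0.7 -0.2 -3.7] w 0.169 j [0.18 0.34 1.49 0.   1.32 1.75]
yaw 0.0020525825563318697 mm [-1.4  2.3 -1.6] deg [-0.14  0.08  0.12]
```

View pics/m4.png

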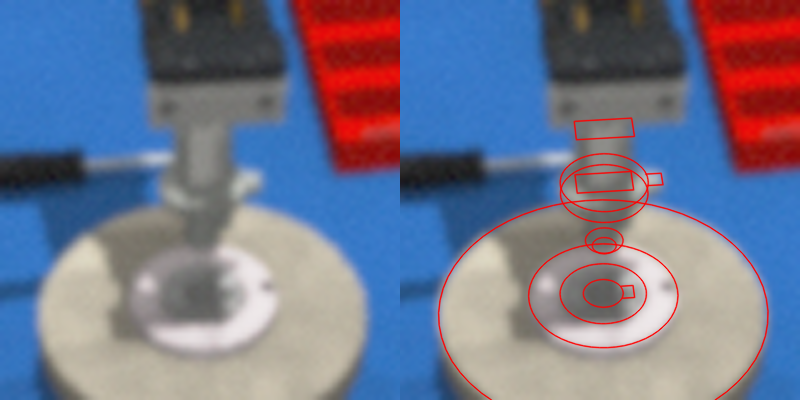

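View pics/t4.png

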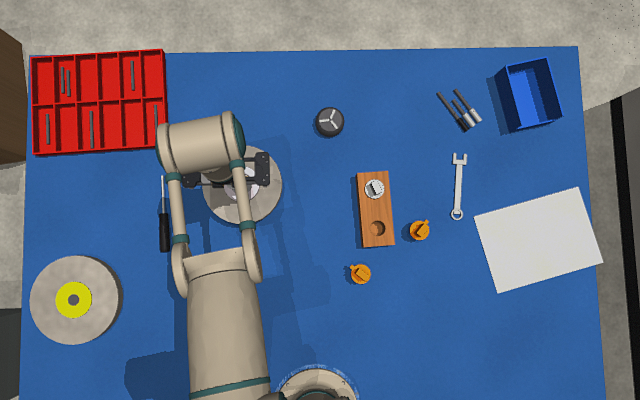

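Request:
arm_command(
  rows=[0,-1,1.5,6,0,0,0,0,-1.4,2,12,0,0,0,0,-1.4,2,20,0,0,0,0,-1.4,2,25,0,0,0,0,-1.4,2,25,0,0,0],
)

```text
clock: 5.48
tool_pos: [0.5739, 0.1673, 0.1734]
orientation: [1.0, -0.001, -0.002, 0.0]
ft_force: [0.1, 0.3, -3.9]
width: 0.167
```

```bash
cat > look.py <<'E'
from plant import *; from ov import *
import sys
s=snapshot("side"); st=read_state(); p=st['tool_pos']; x,y=p[:2]; yaw=np.arctan2(*R.from_quat(st['orientation']).as_matrix()[[1,0],0])
z0=p[2]-.0757
P=arbor(x,y,yaw,z0)+hub(.576,.173,0,0)+[circ(x,y,z0,.007),circ(x,y,z0+.004,.011)]
b=(290,350,115,175)
a=draw(s["pixels"],SIDE,[],b,6,"pics/x.png"); c=draw(s["pixels"],SIDE,P,b,6,"pics/x.png")
cv2.imwrite("pics/%s.png"%sys.argv[1],np.hstack([a,c]))
print("lower end z",z0.round(4),"yaw",yaw.round(3),"torque",st['torque'].round(2))
E
python3 go.py .576 .173 .16 0; python3 look.py m5
```

```text
t 5.48 pos [0.5739 0.1673 0.1734] F [ 0.1  0.3 -3.9] w 0.167 j [ 0.17  0.35  1.54 -0.    1.26  1.74]
yaw -0.002592888329148753 mm [ 2.2 -5.8 13.4] deg [ 0.05  0.21 -0.15]
lower end z 0.0986 yaw -0.002 torque [ 0.04 -0.02 -0.  ]
```

View pics/m5.png

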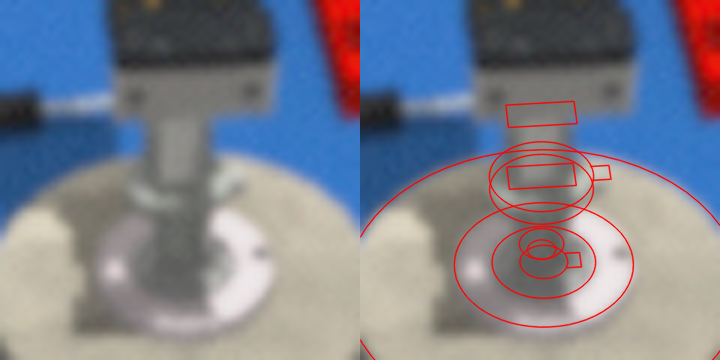

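Request:
arm_command(
  rows=[0,0,0,0,0,0,0,0,0,0,0,0,0,0,0,0,0,0,0,0,0,0,0,0,0,0,0,0,0,0,0,0,0,0,0],
)

```text
clock: 5.95
tool_pos: [0.5754, 0.1687, 0.1757]
orientation: [1.0, -0.0, 0.0, -0.0]
ft_force: [0.2, 0.4, -5.2]
width: 0.171
```

```bash
python3 go.py .576 .173 .16 0; python3 look.py m6;python3 go.py .576 .173 .16 0
python3 - <<'E'
from plant import *; from ov import *
t=snapshot("top"); draw(t["pixels"],TOP,hub(.576,.173,0,0),(210,290,140,215),8,"pics/m6t.png")
E
```

```text
t 5.95 pos [0.5754 0.1687 0.1757] F [ 0.2  0.4 -5.2] w 0.171 j [ 0.17  0.34  1.54 -0.    1.26  1.74]
yaw -0.0008900636137338183 mm [ 0.6 -4.3 15.7] deg [-0.   -0.04 -0.05]
lower end z 0.0999 yaw -0.001 torque [-0.    0.01  0.02]
t 6.0 pos [0.5753 0.1687 0.1756] F [-0.7  0.1 -3.5] w 0.17 j [ 0.17  0.34  1.54 -0.    1.26  1.74]
yaw -0.00078985550845417 mm [ 0.6 -4.3 15.6] deg [ 0.   -0.03 -0.05]
```

View pics/m6.png

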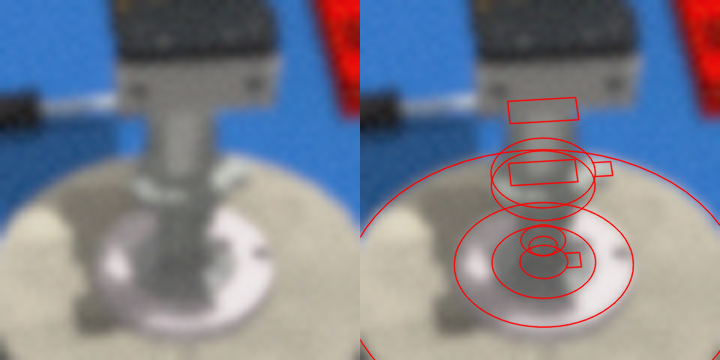

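View pics/m6t.png

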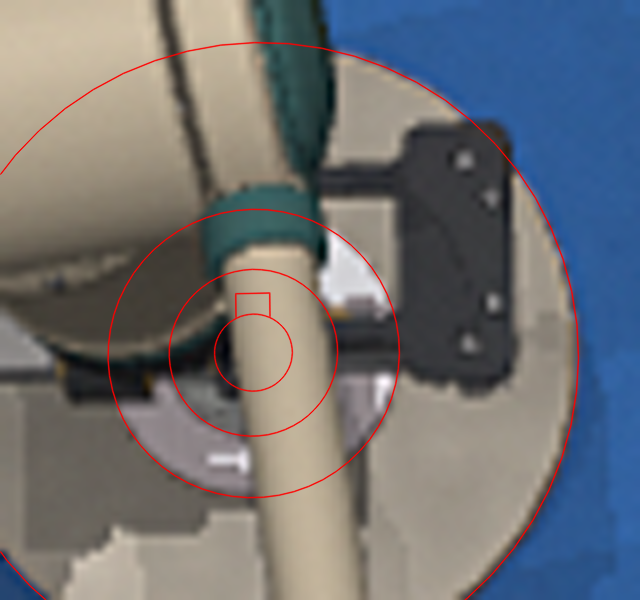

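Request:
arm_command(
  rows=[0,0.6,-4.3,2,0,0,0,0,0.6,-4.3,6,0,0,0,0,0.6,-4.3,10,0,0,0,0,0.6,-4.3,12,0,0,0,0,0.6,-4.3,12,0,0,0],
)

```text
clock: 6.47
tool_pos: [0.5752, 0.1728, 0.1623]
orientation: [1.0, -0.0, -0.001, 0.0]
ft_force: [0.1, 0.2, -5.0]
width: 0.165
```

```bash
python3 go.py .576 .173 .16 0; python3 look.py m7
```

```text
t 6.47 pos [0.5752 0.1728 0.1623] F [ 0.1  0.2 -5. ] w 0.165 j [ 0.18  0.36  1.55 -0.    1.24  1.75]
yaw -0.0008194314737209524 mm [ 0.8 -0.2  2.3] deg [ 0.03  0.11 -0.05]
lower end z 0.087 yaw -0.001 torque [0.05 0.03 0.01]
```

View pics/m7.png

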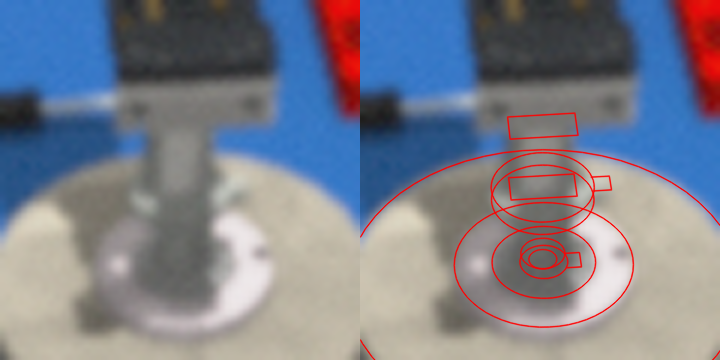

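Request:
arm_command(
  rows=[0,0.4,0,1,0,0,0,0,0.4,0,2,0,0,0,0,0.4,0,3,0,0,0,0,0.4,0,4,0,0,0,0,0.4,0,4,0,0,0],
)

```text
clock: 6.93
tool_pos: [0.5761, 0.1728, 0.1592]
orientation: [1.0, -0.001, -0.0, 0.0]
ft_force: [-0.9, 0.1, -3.7]
width: 0.168
```

Request:
arm_command(
  rows=[0,0,0,1,0,0,0,0,0,0,2,0,0,0,0,0,0,3,0,0,0,0,0,0,4,0,0,0,0,0,0,4,0,0,0],
)

```text
clock: 7.35
tool_pos: [0.5761, 0.1729, 0.1551]
orientation: [1.0, -0.0, -0.0, 0.0]
ft_force: [-0.6, 0.9, -3.9]
width: 0.171
```

```bash
python3 go.py .576 .173 .16 0; python3 look.py m8
```

```text
t 7.35 pos [0.5761 0.1729 0.1551] F [-0.6  0.9 -3.9] w 0.171 j [ 0.18  0.36  1.56 -0.    1.22  1.75]
yaw -0.000958151611955564 mm [-0.1 -0.1 -4.9] deg [ 0.01  0.02 -0.05]
lower end z 0.0795 yaw -0.001 torque [0.01 0.02 0.  ]
```

Request:
arm_command(
  rows=[0,0,0,1,0,0,0,0,0,0,2.5,0,0,0,0,0,0,4,0,0,0,0,0,0,5.5,0,0,0,0,0,0,6,0,0,0],
)

```text
clock: 7.82
tool_pos: [0.576, 0.1728, 0.1489]
orientation: [1.0, -0.0, -0.0, 0.0]
ft_force: [0.5, -0.5, -3.9]
width: 0.171
```

Request:
arm_command(
  rows=[0,0,0,1,0,0,0,0,0,0,2,0,0,0,0,0,0,3,0,0,0,0,0,0,3,0,0,0,0,0,0,3,0,0,0],
)

```text
clock: 8.23
tool_pos: [0.5763, 0.1729, 0.1464]
orientation: [1.0, -0.0, 0.0, 0.0]
ft_force: [0.2, -0.9, -3.2]
width: 0.167
```

```bash
python3 go.py .576 .173 .16 0; python3 look.py m9
```

```text
t 8.23 pos [0.5763 0.1729 0.1464] F [ 0.2 -0.9 -3.2] w 0.167 j [ 0.18  0.37  1.57 -0.    1.2   1.75]
yaw -0.0009077948005731231 mm [ -0.3  -0.1 -13.6] deg [ 0.   -0.01 -0.05]
lower end z 0.0708 yaw -0.001 torque [ 0.03  0.06 -0.02]
```

Request:
arm_command(
  rows=[0,0,0,1,0,0,0,0,0,0,2,0,0,0,0,0,0,3,0,0,0,0,0,0,3,0,0,0,0,0,0,3,0,0,0],
)

```text
clock: 8.7
tool_pos: [0.5761, 0.1726, 0.143]
orientation: [1.0, -0.0, -0.0, 0.0]
ft_force: [-0.1, -1.7, -4.3]
width: 0.167
```

```bash
python3 go.py .576 .173 .16 0; python3 look.py m10
```

```text
t 8.7 pos [0.5761 0.1726 0.143 ] F [-0.1 -1.7 -4.3] w 0.167 j [ 0.18  0.37  1.58 -0.    1.19  1.75]
yaw -0.0009272782689530903 mm [ -0.1  -0.4 -17. ] deg [ 0.04  0.03 -0.05]
lower end z 0.0673 yaw -0.001 torque [-0.32 -0.07 -0.02]
```

View pics/m10.png

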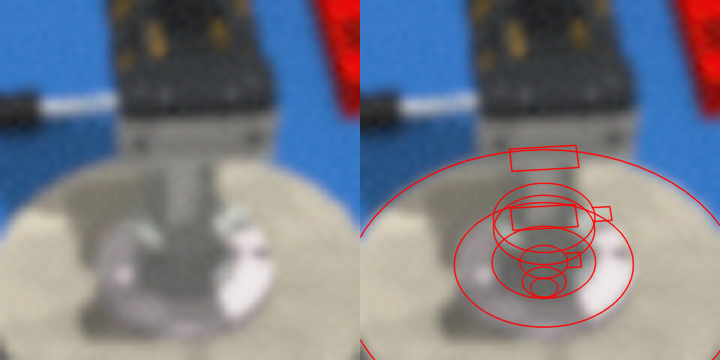

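Request:
arm_command(
  rows=[0,0,0,1,0,0,0,0,0,0,2,0,0,0,0,0,0,3,0,0,0,0,0,0,4,0,0,0,0,0,0,4,0,0,0],
)

```text
clock: 9.17
tool_pos: [0.5762, 0.1726, 0.1392]
orientation: [1.0, -0.0, -0.0, 0.0]
ft_force: [-0.0, -1.4, -2.8]
width: 0.167
```

```bash
python3 go.py .576 .173 .16 0; python3 look.py m11
```

```text
t 9.17 pos [0.5762 0.1726 0.1392] F [-0.  -1.4 -2.8] w 0.167 j [ 0.18  0.38  1.58 -0.    1.18  1.75]
yaw -0.0009591016420202997 mm [ -0.2  -0.4 -20.8] deg [ 0.04  0.01 -0.05]
lower end z 0.0635 yaw -0.001 torque [-0.58  0.   -0.02]
```

Request:
arm_command(
  rows=[0,0,0.2,0,0,0,0.7,0,0,0.3,1,0,0,1.5,0,0,0.3,2,0,0,1.5,0,0,0.3,3,0,0,1.5,0,0,0.3,3,0,0,1.5],
)

```text
clock: 9.63
tool_pos: [0.5763, 0.1728, 0.1361]
orientation: [1.0, -0.014, 0.0, -0.0]
ft_force: [0.6, -1.7, -5.0]
width: 0.168
```

```bash
python3 go.py .576 .173 .16 0; python3 look.py m12
```

```text
t 9.63 pos [0.5763 0.1728 0.1361] F [ 0.6 -1.7 -5. ] w 0.168 j [0.18 0.38 1.59 0.   1.18 1.77]
yaw -0.027149452700821 mm [ -0.3  -0.2 -23.9] deg [-0.02 -0.   -1.56]
lower end z 0.0604 yaw -0.027 torque [-0.25 -0.01 -0.02]
```

Improved. Continue down, watching forces (ejector from TCP ≈ 0.129).

Request:
arm_command(
  rows=[0,0,0.1,1,0,0,0.5,0,0,0.2,2,0,0,0.5,0,0,0.2,3,0,0,0.5,0,0,0.2,4,0,0,0.5,0,0,0.2,5,0,0,0.5],
)

```text
clock: 10.1
tool_pos: [0.5762, 0.1727, 0.1312]
orientation: [1.0, -0.018, -0.0, -0.0]
ft_force: [-0.0, 0.2, -4.7]
width: 0.166
```

Request:
arm_command(
  rows=[0,0,0,1,0,0,0,0,0,0,2,0,0,0,0,0,0,3,0,0,0,0,0,0,4,0,0,0,0,0,0,4,0,0,0],
)

```text
clock: 10.52
tool_pos: [0.5763, 0.1725, 0.128]
orientation: [1.0, -0.018, 0.0, -0.0]
ft_force: [-1.7, -0.4, 1.4]
width: 0.163
```

```bash
python3 go.py .576 .173 .16 0; python3 look.py m13
```

```text
t 10.52 pos [0.5763 0.1725 0.128 ] F [-1.7 -0.4  1.4] w 0.163 j [0.18 0.38 1.6  0.   1.16 1.78]
yaw -0.03584408561746418 mm [ -0.3  -0.5 -32. ] deg [-0.01 -0.03 -2.05]
lower end z 0.0524 yaw -0.036 torque [-0.02  0.47  0.05]
```

View pics/m13.png

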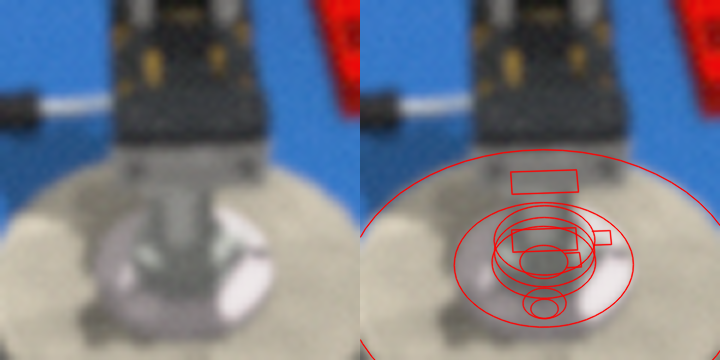

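Request:
arm_command(
  rows=[0,-0.2,0.1,1,0,0,0,0,-0.3,0.1,2,0,0,0,0,-0.3,0.1,3,0,0,0,0,-0.3,0.1,4,0,0,0,0,-0.3,0.1,5,0,0,0],
)

```text
clock: 10.98
tool_pos: [0.5763, 0.1725, 0.1228]
orientation: [1.0, -0.018, 0.001, -0.0]
ft_force: [-1.2, -0.2, 5.3]
width: 0.168
```

```bash
python3 go.py .576 .173 .1207 -.036;python3 - <<'E'
from plant import *
print(read_state()['torque'])
E
```

```text
t 10.98 pos [0.5763 0.1725 0.1228] F [-1.2 -0.2  5.3] w 0.168 j [0.18 0.39 1.61 0.   1.15 1.78]
yaw -0.03590003492690143 mm [-0.3 -0.5  2.1] deg [-0.02 -0.06  0.01]
[0.05720586 0.45520627 0.01843101]
```

Request:
arm_command(
  rows=[0,-0.3,0.1,0.7,0,0,0,0,-0.3,0.1,1.4,0,0,0,0,-0.3,0.1,2,0,0,0,0,-0.3,0.1,2.5,0,0,0,0,-0.3,0.1,2.5,0,0,0],
)

```text
clock: 11.4
tool_pos: [0.5762, 0.1724, 0.1207]
orientation: [1.0, -0.018, 0.001, -0.0]
ft_force: [-2.2, 0.2, 7.6]
width: 0.171
```

```bash
python3 go.py .576 .173 .1207 -.036;python3 - <<'E'
from plant import *
print(read_state()['torque'])
E
```

```text
t 11.4 pos [0.5762 0.1724 0.1207] F [-2.2  0.2  7.6] w 0.171 j [0.18 0.39 1.61 0.   1.14 1.78]
yaw -0.03590391971197 mm [-0.2 -0.5 -0. ] deg [-0.03 -0.09  0.01]
[ 0.08610887  0.50055706 -0.01301115]
```

Near seat; press in small steps until force rises sharply.

Request:
arm_command(
  rows=[0,0,0,0.5,0,0,0,0,0,0,1,0,0,0,0,0,0,1,0,0,0,0,0,0,1,0,0,0,0,0,0,1,0,0,0],
)

```text
clock: 11.82
tool_pos: [0.5762, 0.1725, 0.1207]
orientation: [1.0, -0.018, 0.001, -0.0]
ft_force: [-2.9, -0.6, 10.8]
width: 0.166
```

Request:
arm_command(
  rows=[0,0,0,0.5,0,0,0,0,0,0,1,0,0,0,0,0,0,1,0,0,0,0,0,0,1,0,0,0,0,0,0,1,0,0,0],
)

```text
clock: 12.23
tool_pos: [0.5762, 0.1724, 0.1207]
orientation: [1.0, -0.018, 0.001, -0.0]
ft_force: [-5.4, 0.9, 16.9]
width: 0.166
```

```bash
python3 go.py .576 .173 .1207 -.036; python3 look.py m14
python3 - <<'E'
from plant import *
print(read_state()['torque'],read_state()['ft_force'])
E
```

```text
t 12.23 pos [0.5762 0.1724 0.1207] F [-5.4  0.9 16.9] w 0.166 j [0.18 0.39 1.61 0.   1.14 1.78]
yaw -0.035831873173813554 mm [-0.3 -0.5 -0. ] deg [-0.04 -0.15  0.01]
lower end z 0.0449 yaw -0.036 torque [-0.03  1.02 -0.08]
[-0.02940223  1.01899072 -0.07526766] [-4.98977763 -0.66016036 15.66808369]
```

View pics/m14.png

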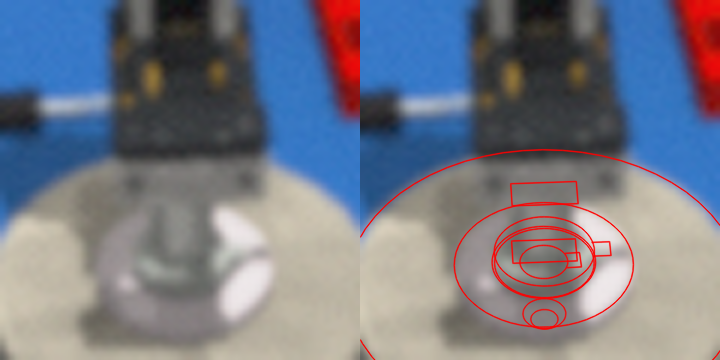

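Request:
arm_command(
  rows=[0,-0.4,0,0.3,0,0,0,0,-0.8,0,0.5,0,0,0,0,-0.8,0,0.5,0,0,0,0,-0.8,0,0.5,0,0,0,0,-0.8,0,0.5,0,0,0],
)

```text
clock: 12.7
tool_pos: [0.5762, 0.1725, 0.1207]
orientation: [1.0, -0.018, 0.002, -0.0]
ft_force: [-3.0, -0.4, 18.4]
width: 0.166
```

Request:
arm_command(
  rows=[0,0,0,0,0,0,0,0,0,0,0,0,0,0,0,0,0,0,0,0,0,0,0,0,0,0,0,0,0,0,0,0,0,0,0],
)

```text
clock: 13.12
tool_pos: [0.5762, 0.1725, 0.1207]
orientation: [1.0, -0.018, 0.002, -0.0]
ft_force: [-4.1, -0.0, 17.8]
width: 0.17
```

```bash
python3 go.py .576 .173 .1207 -.036
python3 - <<'E'
from plant import *; import cv2
t=snapshot("top"); cv2.imwrite("pics/t15.png",t["pixels"])
E
```

```text
t 13.12 pos [0.5762 0.1725 0.1207] F [-4.1 -0.  17.8] w 0.17 j [ 0.18  0.39  1.61 -0.    1.14  1.78]
yaw -0.0357811495109511 mm [-0.3 -0.5 -0. ] deg [-0.04 -0.26  0.01]
```

View pics/t15.png

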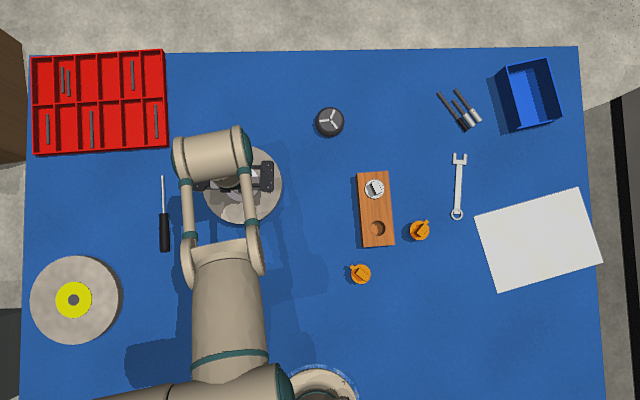

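Run:
```python
from plant import *
print(close_job())
```

```text
the job is handed in; nothing more can be done
None
```

I took the keyed arbor out of the rack and lowered it into the grinding wheel's bore. The key went straight into the keyway at about -0.03 rad, needing only a turn of about 2° on the way down. I pushed the arbor home against the ejector and handed the job in at about 13 s with the grip and downward push held.

**Last checks:**
- **Seating:** The arm came to a hard stop at a TCP height of 0.1207 m. That puts the arbor's lower end 40 mm below the bush's top, where it should be with the flange seated. Further pushing raised the force from 7.6 N to about 18 N with no more movement.
- **Ejector:** The force began to rise at about 32 mm depth, as it should when the ejector's top is met.
- **Other things:** The top picture shows the plain arbor, chuck, screwdriver and spanner where they were.

**Less certain:**
- A side force of about 4 N and a tool tilt of about 0.26° remained at the end. Shifting the tool 0.8 mm reduced the force only slightly and slightly increased the tilt.
- In the blurred side pictures the arbor's nose showed about 2 pixels lower than my model. I relied on the contact readings for the final depth.
- The flange and bush were mostly hidden by the gripper, so I judged the seat by height and force rather than by sight.

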